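# Lock the platform of a plate shaker before it is carried

### The arm

A 6-joint arm with a two-finger parallel gripper is mounted at the origin on a cart in front of the work surface, level with it; the furniture and walls round the work are solid. World frame = base frame: x ahead of the robot, y to its left, z up, the work surface at z = 0. Lengths are in m, angles in rad, forces in N, time in s.
With the tool pointing down it reaches from about 0.35 to 0.975 m from the base axis. Payload 4.9 kg.
Tool frame: the origin (TCP) lies midway between the tips of the shut fingers; the grasp point (between the pads) lies 19 mm behind it; z points along the fingers, y is the line along which they close (so a half turn about z gives the same grasp; the last joint's range is limited). The gripper opens to 85 mm and grips with 20 to 120 N. Pads are 22 mm wide; open, the fingers measure 114 mm over their backs; the gripper's body (76 mm by 85 mm) begins 54 mm behind the grasp point. The pads swing forward as they close: fully open they stand 13 mm farther back than shut.
Start: joints at [-1.412, 0.053, 1.613, -0, 1.476, -0.119], TCP at [0.171, -0.601, 0.231] pointing down, gripper open.
Joint ranges: [-3.01, 3.01], [-1.01, 2.22], [0.06, 2.58], [-1.02, 4.17], [0.09, 2.62], [-3.14, 3.14]. Speed limits (rad/s): [2.57, 2.57, 3.14, 3.14, 3.14, 3.14].

### API

Orientations are given as a unit quaternion [w, x, y, z].
In Python, from plant import manip gives the robot as it stands.
- The arm moves only by the shell command python3 shift.py 'ROWS'. ROWS is a JSON list of rows, 1 to 5 of them, each of 7 numbers: the opening from 0.0 (shut) to 1.0 (fully open), then dx, dy, dz in m, then a rotation vector rx, ry, rz in rad; each row shifts and turns the commanded pose from where the row before left it, along the tool's axes as they then stand; what a row does not reach is not made up. A row lasts 1/8 s, in which the tool goes at most 0.0625 m and 0.188 rad, less where a joint would pass 70% of its speed; a pose out of reach is approached as far as the arm can. The fingers move at their own pace and stop on an object; the grip force is fixed at half the most. Time passes only in rows, so rows that do not move let the fingers close. It prints the time, the measured TCP pose, the force, the opening and the grip force at its end.
- manip.state(): the state, without advancing time (a new reading comes with each control period).
- manip.grab_frame(name): name is "side" or "top" or "wrist"; returns the picture (384x512x3 uint8, red, green, blue); there is no depth.
- manip.camera_params(name): a dict with "intrinsics" (3x3 intrinsics, pixels), "xyz" and "orientation" of the camera in the world. Camera axes: x right, y down, z forward; pixel columns grow to the right and rows downward; lengths in m; the calibration is good to about 2 mm. A picture is of the moment at which its call begins: read the wrist's pose just before it. camera_params takes no time and is no camera call; for the wrist camera it gives the pose at the moment of the call.
- manip.job_done(): hands the job in; it is judged then, once.
The state is a dict: "time": time; "joint_pos": joint angles; "joint_vel": joint speeds; "joint_efforts": joint torques, N m; "tool_pos": TCP position; "tool_rot": TCP orientation; "contact_force": force on the tool from outside, world axes, zero at the start; "ft_torque": the same for the moment, N m; "gripper_width": opening from 0.0 (shut) to 1.0 (fully open); "grasp_force": force on a finger pad.
Only numpy, scipy, OpenCV 4.12 (cv2) and the standard library are available. Lean on these libraries where they do the work, as an engineer would, in place of code of your own. Each camera call takes 0.05 s, during which the arm holds its last target. There are 200 camera calls.

### The job

The plate shaker on the bench is about to be carried to another room. Slide its red transport lock grip all the way home to its end stop at the yellow keeper, so that its tongue locks the platform, then let go. Leave the black plate clamp slide beside it where it is.

Things in the scene. Friction and masses are not known exactly. Their poses are not given: they have to be found in the camera images.
- shaker: Low white plate shaker, 270 (x) x 210 (y) x 45 mm, fixed. Origin: centre of underside; +x from front panel to rear. Front half of the top: flat deck, 45 mm above the bench, with a red and a black slide control 55 mm left and right of the middle (sides vary), tracks along x, end blocks up to 18 mm above the deck. Rear half: low platform, lugs to 64 mm above the bench. Things nearby: under 70 mm.
- transport_lock (a joint): Travel of the red grip in m: 0 = at the green block at the front (unlocked), 0.07 = end stop at the yellow keeper at the rear (locked); grows along the shaker's +x. Starts between 0 and 0.03. Light friction of about 1.5 N, no spring: it stays where it is left.
- transport_lock_grip (a point): On the red grip's vertical middle line, 40 mm above the deck (85 mm above the bench), 12 mm below the grip's top. The upright grip is 22 x 22 mm in plan with flat sides, free to be held down to 16 mm above the deck; low down a flat steel tongue points from it to the rear. Axes as the shaker's: x along the travel towards locked, z up.
- plate_clamp_grip (a point): The same point on the black grip (same size and shape, between grey end blocks), which must stay where it is. It starts anywhere on its own 70 mm track, 110 mm to one side of the red one's track.

How it is judged:
At the end, for the whole second after the job is handed in: The red grip stands within 10 mm of its end stop at the yellow keeper (joint above 0.06 m), released; the black grip is within 10 mm of where it started (value of joint transport_lock above 0.06 m and distance of plate_clamp_grip from where it was at the start of the episode below 0.01 m); the robot touches nothing.
It fails at once if the black plate clamp slide is moved by more than 10 mm (distance of plate_clamp_grip from where it was at the start of the episode above 0.01 m).
It also fails if it takes over 29 s, if anything falls off the work surface, if the arm or the gripper's body presses on something with over 40 N, if the wrist force passes 120 N, or if a joint passes its speed limit or range.

## Working session

There is one attempt and no reset: what is moved stays moved. The work goes in short steps, Python scripts to look and compute and a shell command to move; the robot and the scene stay as the last step left them, time stands still between calls to the robot, and variables do not carry over. Pictures are saved under pics/ and viewed, at most 10 in all, crops included, and the job is handed in when it is done.

```bash
ls; mkdir -p pics; python3 - <<'E'
from plant import manip
import cv2,numpy as np
s=manip.state();print(s)
for n in("side","top"):
    c=manip.camera_params(n);print(n,c)
    cv2.imwrite(f"pics/{n}0.png",manip.grab_frame(n)[:,:,::-1])
E
```

```text
pics
plant.py
shift.py
{'time': 0.0, 'joint_pos': array([-1.41202782e+00,  5.33937993e-02,  1.61429137e+00, -1.01224656e-05,
        1.47602554e+00, -1.19016250e-01]), 'joint_vel': array([ 0.0010793 , -0.00028459, -0.00080929, -0.00022312,  0.00016251,
       -0.00014927]), 'joint_efforts': array([ 7.10850218e-04, -3.93672359e+01, -3.70180607e+01, -1.14788912e-05,
        7.00141987e-03, -4.70351139e-06]), 'tool_pos': array([ 0.1712789 , -0.6004181 ,  0.23004171]), 'tool_rot': array([-1.05871824e-03,  9.90369327e-01,  1.38446646e-01, -2.60849974e-05]), 'contact_force': array([-0.35845423,  0.74687001, -0.37662737]), 'ft_torque': array([ 0.00484387, -0.02639887,  0.06224426]), 'grasp_force': 0.0, 'gripper_width': 0.9975812558947833}
side {'intrinsics': array([[361.74077172,   0.        , 259.02392561],
       [  0.        , 361.74077172, 193.21514758],
       [  0.        ,   0.        ,   1.        ]]), 'xyz': array([ 0.41055743, -0.83043222,  0.53519242]), 'orientation': array([-0.47441475,  0.87335053, -0.09167903,  0.06151794])}
top {'intrinsics': array([[347.14814031,   0.        , 255.0293999 ],
       [  0.        , 347.14814031, 192.32899246],
       [  0.        ,   0.        ,   1.        ]]), 'xyz': array([ 0.47117406, -0.15244521,  0.93797668]), 'orientation': array([ 0.04795711, -0.69639967,  0.71521354, -0.03460066])}
```

View pics/side0.png

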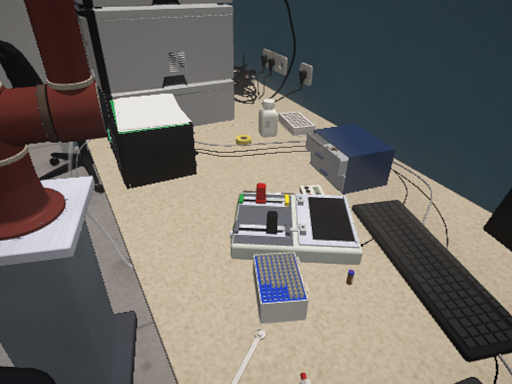

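View pics/top0.png

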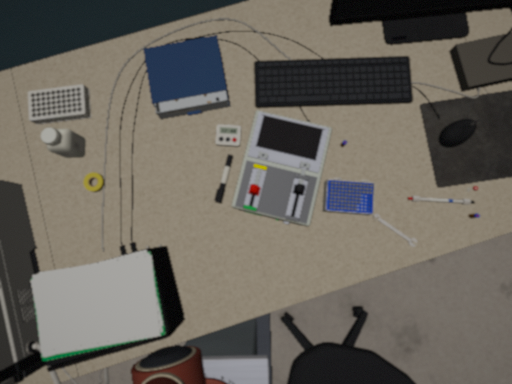

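The side view shows the red grip at about (261,192), with green and yellow blocks at (241,198) and (288,200), and the black grip at (272,222). In the top view red is at (254,189), yellow at (260,167), green at (250,207) and black at (299,188). Next I'll mask these colours and triangulate.

```bash
cat >h.py <<'E'
from plant import manip
import cv2,numpy as np
from scipy.spatial.transform import Rotation as R
def ray(c,p):
    w,x,y,z=c["orientation"]
    d=R.from_quat([x,y,z,w]).as_matrix()@np.linalg.inv(c["intrinsics"])@[p[0],p[1],1]
    return c["xyz"],d/np.linalg.norm(d)
def plane(c,p,z):
    o,d=ray(c,p);return o+d*(z-o[2])/d[2]
def tri(rays):
    A=sum(np.eye(3)-np.outer(d,d) for o,d in rays);b=sum((np.eye(3)-np.outer(d,d))@o for o,d in rays)
    p=np.linalg.solve(A,b);return p,[np.linalg.norm(np.cross(p-o,d)) for o,d in rays]
def mask(im,k):
    h=cv2.cvtColor(im,cv2.COLOR_RGB2HSV);H,S,V=h[...,0].astype(int),h[...,1],h[...,2]
    return {"r":((H<8)|(H>172))&(S>150)&(V>70),"y":(H>22)&(H<34)&(S>150)&(V>100),"g":(H>45)&(H<80)&(S>120)&(V>50),"k":(V<45)}[k].astype(np.uint8)
def blobs(im,k,box,mn=8):
    x0,y0,x1,y1=box;m=np.zeros(im.shape[:2],np.uint8);m[y0:y1,x0:x1]=mask(im,k)[y0:y1,x0:x1]
    n,l,s,c=cv2.connectedComponentsWithStats(m)
    return [(s[i].tolist(),c[i].round(1).tolist(),cv2.minAreaRect(np.argwhere(l==i)[:,::-1].astype(np.float32))) for i in range(1,n) if s[i][4]>=mn]
E
python3 - <<'E'
from h import *
ims={n:cv2.imread(f"pics/{n}0.png")[:,:,::-1].copy() for n in("side","top")}
for n,b in(("side",(225,170,310,245)),("top",(225,150,330,220))):
    for k in "rygk": 
        for t in blobs(ims[n],k,b): print(n,k,t)
a=cv2.resize(ims["side"][175:265,220:370],None,fx=5,fy=5,interpolation=cv2.INTER_CUBIC)[:300,:400]
b=cv2.resize(ims["top"][150:225,230:330],None,fx=4,fy=4,interpolation=cv2.INTER_CUBIC)
b=np.vstack([b,np.zeros((0,400,3),np.uint8)])
cv2.imwrite("pics/crop.png",np.hstack([a,b])[:,:,::-1])
E
```

```text
side r ([255, 183, 11, 20, 168], [260.5, 192.9], ((260.0, 192.5), (19.0, 10.0), 90.0))
side y ([285, 194, 4, 12, 44], [286.5, 199.2], ((286.5, 199.5), (11.0, 3.0), 90.0))
side g ([239, 194, 5, 9, 33], [241.0, 198.1], ((241.0, 198.0), (8.0, 4.0), 90.0))
side k ([244, 200, 11, 1, 11], [249.0, 200.0], ((249.0, 200.0), (10.0, 0.0), 180.0))
side k ([239, 211, 43, 23, 256], [268.3, 223.7], ((259.01861572265625, 225.96702575683594), (22.107385635375977, 39.664825439453125), 74.47589111328125))
top r ([250, 185, 9, 9, 68], [254.1, 189.2], ((254.0, 189.0), (8.0, 8.0), 90.0))
top y ([254, 164, 13, 6, 45], [259.8, 166.4], ((259.9176330566406, 166.37059020996094), (12.5819673538208, 3.362422227859497), 12.528807640075684))
top g ([244, 205, 12, 6, 36], [249.7, 207.4], ((249.6470489501953, 206.9117889404297), (11.399173736572266, 3.8805696964263916), 14.03624439239502))
top k ([280, 150, 37, 8, 167], [302.6, 152.4], ((298.0, 153.5), (7.0, 36.0), 90.0))
top k ([227, 156, 5, 9, 27], [228.7, 160.2], ((228.8000030517578, 160.09999084472656), (2.8460497856140137, 8.538147926330566), 18.43494987487793))
top k ([295, 185, 9, 11, 70], [298.8, 189.3], ((299.0, 190.0), (10.0, 8.0), 90.0))
```

View pics/crop.png

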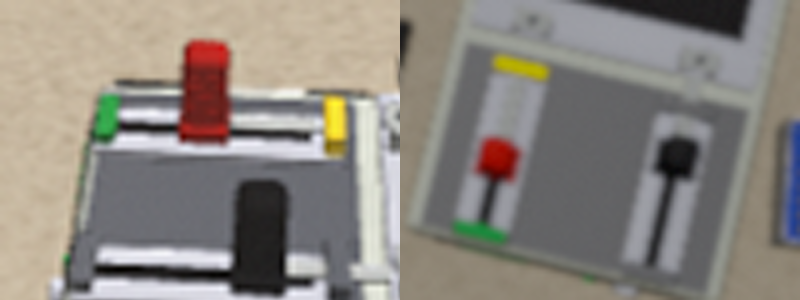

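The crop shows the red grip standing about a third of the way along its track, with its top centre at side (261.4,184.6) and top (254.1,189.2). Yellow lies to the rear and the black grip is on the parallel track to the right.

```bash
python3 - <<'E'
from h import *
S,T=[manip.camera_params(n) for n in("side","top")]
pr=lambda n,v:print(n,np.round(v,4).tolist())
for n,a,b in(("red top",(261.4,184.8),(254.1,189.2)),("black top",(272.4,212),(299.3,188.6)),("yellow",(286.6,196.5),(259.8,166.4)),("green",(241,196),(249.7,207.4))):
    p,e=tri([ray(S,a),ray(T,b)]);pr(n,p);pr(" res",e)
y,g=plane(T,(259.8,166.4),.063),plane(T,(249.7,207.4),.063)
pr("y,g",[*y,*g]);d=y-g;pr("yaw,len",[np.arctan2(d[1],d[0]),np.linalg.norm(d)])
r=plane(T,(254.1,189.2),.095);pr("red@.095",r);u=d/np.linalg.norm(d);pr("along from green, lateral",[(r-g)@u,np.cross(u[:2],(r-g)[:2])])
s=manip.state();q=s["tool_rot"];pr("toolR",R.from_quat(np.r_[q[1:],q[0]]).as_matrix())
c=manip.camera_params("wrist");print(c)
E
```

```text
red top [0.5794, -0.136, 0.097]
 res [0.0015, 0.0015]
black top [0.5775, -0.2461, 0.0977]
 res [0.0014, 0.0014]
yellow [0.6395, -0.1511, 0.0671]
 res [0.0003, 0.0003]
green [0.5356, -0.1227, 0.0631]
 res [0.0005, 0.0005]
y,g [0.6406, -0.1511, 0.063, 0.5361, -0.1228, 0.063]
yaw,len [-0.2651, 0.1082]
red@.095 [0.5781, -0.1357, 0.095]
along from green, lateral [0.0439, -0.0015]
toolR [[0.9617, 0.2743, -0.0003], [0.2743, -0.9617, 0.0019], [0.0002, -0.0019, -1.0]]
{'intrinsics': array([[339.17165934,   0.        , 251.23414872],
       [  0.        , 339.17165934, 191.53534581],
       [  0.        ,   0.        ,   1.        ]]), 'xyz': array([ 0.23760028, -0.582798  ,  0.37237352]), 'orientation': array([ 0.10757686,  0.79095432, -0.59681674, -0.08141411])}<stdin>:8: DeprecationWarning: Arrays of 2-dimensional vectors are deprecated. Use arrays of 3-dimensional vectors instead. (deprecated in NumPy 2.0)
```

```bash
cat >>h.py <<'E'
def delta(target,yaw):
    s=manip.state();q=s["tool_rot"];M=R.from_quat(np.r_[q[1:],q[0]]).as_matrix()
    a,b=np.cos(yaw),np.sin(yaw);G=np.array([[a,b,0],[b,-a,0],[0,0,-1]])
    print("t",round(s["time"],2),"tool delta",np.round(M.T@(target-s["tool_pos"]),4),"rotvec",np.round(R.from_matrix(M.T@G).as_rotvec(),4),"w",round(s["gripper_width"],2),"F",s["contact_force"].round(1),"tcp",s["tool_pos"].round(4))
E
python3 - <<'E'
from h import *
S,T=[manip.camera_params(n) for n in("side","top")]
print(tri([ray(S,(190,124)),ray(T,(152,250))]))
delta(np.array([.579,-.136,.18]),-.265)
E
```

```text
(array([0.43859835, 0.09234392, 0.16495958]), [np.float64(0.0013944208011222343), np.float64(0.0013944208011222646)])
t 0.1 tool delta [ 0.5194 -0.3347  0.0509] rotvec [-1.900e-03  3.000e-04  5.428e-01] w 1.0 F [-0.4 -1.1 -0.7] tcp [ 0.1713 -0.6005  0.2302]
```

```bash
python3 shift.py '[[1,0.043,-0.028,0,0,0,0],[1,0.043,-0.028,0,0,0,0],[1,0.043,-0.028,0,0,0,0],[1,0.043,-0.028,0,0,0,0],[1,0.043,-0.028,0,0,0,0]]' && python3 shift.py '[[1,0.043,-0.028,0,0,0,0],[1,0.043,-0.028,0,0,0,0],[1,0.043,-0.028,0,0,0,0],[1,0.043,-0.028,0,0,0,0],[1,0.043,-0.028,0,0,0,0]]' && python3 shift.py '[[1,0.043,-0.028,0,0,0,0],[1,0.043,-0.028,0,0,0,0],[1,0,0,0,0,0,0.181],[1,0,0,0,0,0,0.181],[1,0,0,0,0,0,0.181]]' && python3 shift.py '[[1,0,0,0,0,0,0],[1,0,0,0,0,0,0]]'
python3 - <<'E'
from h import *
delta(np.array([.579,-.136,.18]),-.265)
c=manip.camera_params("wrist");im=manip.grab_frame("wrist")
cv2.imwrite("pics/w1.png",im[:,:,::-1]);np.save("w1.npy",np.r_[c["xyz"],c["orientation"]])
for k in "ryg":
    for t in blobs(im,k,(0,0,512,384),40): print(k,t)
E
```

```text
time: 0.72
tool_pos: [0.3405, -0.4058, 0.2308]
tool_rot: [-0.0, 0.99, 0.138, -0.0]
contact_force: [0.7, -0.7, 0.0]
gripper_width: 1.001
grasp_force: 0.0
time: 1.35
tool_pos: [0.5088, -0.2123, 0.2309]
tool_rot: [-0.0, 0.99, 0.138, -0.0]
contact_force: [0.8, -0.9, 0.1]
gripper_width: 0.998
grasp_force: 0.0
time: 1.98
tool_pos: [0.5753, -0.136, 0.2305]
tool_rot: [-0.0, 0.991, -0.135, -0.001]
contact_force: [1.1, 0.3, -0.6]
gripper_width: 0.994
grasp_force: 0.0
time: 2.22
tool_pos: [0.5753, -0.1364, 0.231]
tool_rot: [-0.0, 0.991, -0.131, -0.0]
contact_force: [-0.2, 0.2, -0.7]
gripper_width: 1.0
grasp_force: 0.0
t 2.23 tool delta [ 0.0035 -0.0013  0.051 ] rotvec [-0.      0.0006  0.0022] w 1.0 F [-0.2  0.2 -0.7] tcp [ 0.5753 -0.1364  0.231 ]
r ([152, 22, 13, 14, 140], [158.4, 28.5], ((158.0, 28.5), (13.0, 12.0), 90.0))
r ([236, 154, 29, 33, 895], [249.8, 169.2], ((250.0, 170.0), (32.0, 28.0), 90.0))
y ([231, 93, 39, 12, 459], [249.8, 98.6], ((250.0, 98.5), (11.0, 38.0), 90.0))
g ([233, 207, 34, 11, 344], [249.7, 211.6], ((249.5, 212.0), (10.0, 33.0), 90.0))
```

View pics/w1.png

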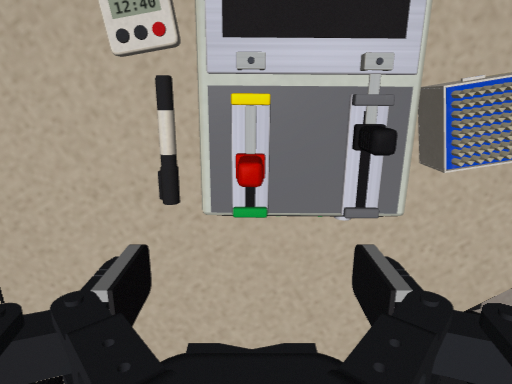

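The wrist view shows the tool aligned with the shaker. Red is at (250,169), yellow at (250,98), green at (250,212) and the black grip at about (377,139), all clear of the fingers.

```bash
python3 - <<'E'
from h import *
c=manip.camera_params("wrist");T=manip.camera_params("top");S=manip.camera_params("side")
print("cam",c["xyz"].round(4))
w=np.array([np.cos(-.265),np.sin(-.265),0]);v=np.array([-w[1],w[0],0]);t=np.array([.5753,-.1364,0])
for n,p,z in(("top rows 154",(250,154),.097),("187",(250,187),.097),("169",(250,169),.08),("left",(236,165),.097),("right",(264.5,165),.097),("yel",(250,98.6),.063),("grn",(249.7,211.6),.063)):
    q=plane(c,p,z);print(n,q.round(4),"along",round((q-t)@w,4),"lat",round((q-t)@v,4))
p,e=tri([ray(c,(250,170)),ray(T,(254.1,189.2))]);print(p,e)
p,e=tri([ray(c,(249.8,98.6)),ray(T,(259.8,166.4))]);print("yel",p,e)
delta(np.array([.578,-.1365,.070]),-.265)
E
```

```text
cam [ 0.6419 -0.1547  0.3732]
top rows 154 [ 0.5989 -0.1424  0.097 ] along 0.0244 lat 0.0004
187 [ 0.5719 -0.1351  0.097 ] along -0.0036 lat 0.0004
169 [ 0.5835 -0.1382  0.08  ] along 0.0083 lat 0.0004
left [ 0.5931 -0.1288  0.097 ] along 0.0152 lat 0.012
right [ 0.587  -0.1516  0.097 ] along 0.0153 lat -0.0116
yel [ 0.6412 -0.1538  0.063 ] along 0.0681 lat 0.0005
grn [ 0.5397 -0.126   0.063 ] along -0.0371 lat 0.0007
[ 0.58096229 -0.13633275  0.07133388] [np.float64(0.0011308224402257012), np.float64(0.0011308224402256845)]
yel [ 0.64121413 -0.15233756  0.05949533] [np.float64(0.0012307325212551788), np.float64(0.0012307325212551714)]
t 2.27 tool delta [ 0.0027 -0.0006  0.1611] rotvec [-0.      0.0004  0.0017] w 1.0 F [ 1.  -1.1 -0.7] tcp [ 0.5753 -0.1364  0.2311]
```

```bash
python3 shift.py '[[1,0.006,0,0.04,0,0,0],[1,0,0,0.04,0,0,0],[1,0,0,0.04,0,0,0],[1,0,0,0.04,0,0,0],[1,0,0,0,0,0,0]]' && python3 shift.py '[[0,0,0,0,0,0,0],[0,0,0,0,0,0,0],[0,0,0,0,0,0,0],[0,0,0,0,0,0,0],[0,0,0,0,0,0,0]]' && python3 shift.py '[[0,0,0,0,0,0,0],[0,0,0,0,0,0,0],[0,0,0,0,0,0,0]]'
```

```text
time: 2.9
tool_pos: [0.5782, -0.1369, 0.0672]
tool_rot: [-0.001, 0.991, -0.132, -0.004]
contact_force: [-0.2, 0.5, 0.7]
gripper_width: 0.999
grasp_force: 0.0
time: 3.52
tool_pos: [0.5826, -0.1373, 0.0731]
tool_rot: [-0.001, 0.991, -0.132, 0.001]
contact_force: [0.8, 4.3, 6.1]
gripper_width: 0.244
grasp_force: 60.5
time: 3.9
tool_pos: [0.5826, -0.1373, 0.0731]
tool_rot: [-0.001, 0.991, -0.132, 0.001]
contact_force: [0.6, 5.1, 5.3]
gripper_width: 0.244
grasp_force: 60.5
```

Gripped at about 21 mm, which matches the 22 mm grip. Next I slide it to the rear.

```bash
python3 shift.py '[[0,0.01,0,0,0,0,0],[0,0.01,0,0,0,0,0],[0,0.01,0,0,0,0,0],[0,0.008,0,0,0,0,0],[0,0,0,0,0,0,0]]' && python3 shift.py '[[0,0.003,0,0,0,0,0],[0,0,0,0,0,0,0]]'
```

```text
time: 4.53
tool_pos: [0.62, -0.1476, 0.0732]
tool_rot: [-0.0, 0.991, -0.132, 0.002]
contact_force: [2.5, 4.5, 5.2]
gripper_width: 0.245
grasp_force: 60.5
time: 4.78
tool_pos: [0.6222, -0.1482, 0.0731]
tool_rot: [-0.0, 0.991, -0.132, 0.001]
contact_force: [1.7, 4.5, 6.2]
gripper_width: 0.243
grasp_force: 60.6
```

```bash
python3 shift.py '[[0,0.003,0,0,0,0,0],[0,0,0,0,0,0,0]]' && python3 shift.py '[[0,0.002,0,0,0,0,0],[0,0,0,0,0,0,0]]' && python3 shift.py '[[0,0.002,0,0,0,0,0],[0,0,0,0,0,0,0]]'
```

```text
time: 5.03
tool_pos: [0.6236, -0.1486, 0.0731]
tool_rot: [-0.001, 0.991, -0.132, -0.001]
contact_force: [-4.0, 5.5, 10.3]
gripper_width: 0.241
grasp_force: 61.2
time: 5.28
tool_pos: [0.6238, -0.1486, 0.073]
tool_rot: [-0.001, 0.991, -0.132, -0.003]
contact_force: [-10.3, 6.6, 14.5]
gripper_width: 0.241
grasp_force: 61.8
time: 5.52
tool_pos: [0.624, -0.1487, 0.073]
tool_rot: [-0.001, 0.991, -0.132, -0.006]
contact_force: [-18.1, 9.7, 20.1]
gripper_width: 0.246
grasp_force: 62.3
```

The grip stopped dead with the force rising to 18 N after 43 mm of travel, against about 45 mm predicted, so it is at its end stop. I'll relax the command, release and rise.

```bash
python3 shift.py '[[0,-0.004,0,0,0,0,0],[1,0,0,0,0,0,0],[1,0,0,0,0,0,0],[1,0,0,0,0,0,0],[1,0,0,0,0,0,0]]' && python3 shift.py '[[1,0,0,0,0,0,0],[1,0,0,-0.02,0,0,0],[1,0,0,-0.04,0,0,0],[1,0,0,-0.05,0,0,0],[1,0,0,-0.05,0,0,0]]' && python3 shift.py '[[1,-0.05,0,0,0,0,0],[1,0,0,0,0,0,0],[1,0,0,0,0,0,0]]'
python3 - <<'E'
from h import *
c=manip.camera_params("wrist");im=manip.grab_frame("wrist")
cv2.imwrite("pics/w2.png",im[:,:,::-1])
w=np.array([np.cos(-.265),np.sin(-.265),0]);P={}
for k in "ryg":
    for t in blobs(im,k,(180,0,330,384),40):
        print(k,t[:2]);P.setdefault(k,t)
q=lambda p,z:plane(c,p,z)@w
s,ct,_=P["r"]
print("front edge of red top along, minus green:",q((ct[0],s[1]+s[3]),.097)-q(P["g"][1],.063))
E
```

```text
time: 6.15
tool_pos: [0.6236, -0.1497, 0.071]
tool_rot: [0.0, 0.991, -0.132, -0.0]
contact_force: [-0.4, -0.1, 0.7]
gripper_width: 0.998
grasp_force: 0.0
time: 6.78
tool_pos: [0.6238, -0.1495, 0.2346]
tool_rot: [0.0, 0.991, -0.132, 0.001]
contact_force: [0.5, -0.9, 0.2]
gripper_width: 1.002
grasp_force: 0.0
time: 7.15
tool_pos: [0.5758, -0.1365, 0.2325]
tool_rot: [0.0, 0.991, -0.132, 0.001]
contact_force: [0.8, -0.6, 0.3]
gripper_width: 0.997
grasp_force: 0.0
r ([236, 108, 29, 30, 818], [250.0, 122.2])
y ([231, 94, 39, 12, 429], [250.1, 100.0])
g ([233, 207, 34, 11, 344], [249.6, 212.3])
front edge of red top along, minus green: 0.075430682230482
```

View pics/w2.png

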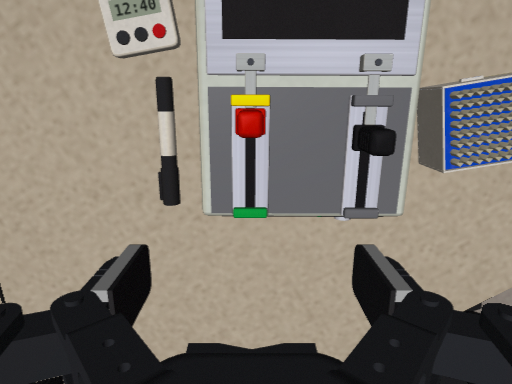

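The red grip at (250,122) now sits against the yellow keeper and its tongue passes into the lug at (250,62). The black grip is still at about (377,140), and the arm is clear at z = 0.23.

```bash
python3 -c "
from plant import manip
print(manip.job_done())"
```

```text
the job is handed in; nothing more can be done
None
```

I slid the red transport lock home to its end stop at the yellow keeper and let go. The black plate clamp slide hasn't visibly moved, the arm is clear of everything, and the job was handed in at about 7.2 s; no verdict came back.

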